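# Start the warming tray for the foil-wrapped sweet potatoes

## Robot

A 6-joint arm with a two-finger parallel gripper is mounted at the origin on the work surface. World frame = base frame: x ahead of the robot, y to its left, z up, the work surface at z = 0. Lengths are in m, angles in rad, forces in N, time in s.
With the tool pointing down it reaches from about 0.375 to 0.9 m from the base axis. Payload 3.1 kg.
Tool frame: the origin (TCP) lies midway between the tips of the shut fingers; the grasp point (between the pads) lies 19 mm behind it; x points along the fingers, z is the direction in which the jaws open and shut, and the axes are right-handed (so a half turn about x gives the same grasp; the last joint's range is limited). The gripper opens to 85 mm and grips with 20 to 120 N. Pads are 22 mm wide; open, the fingers measure 114 mm over their backs; the gripper's body (76 mm by 85 mm) begins 54 mm behind the grasp point. The pads swing forward as they close: fully open they stand 13 mm farther back than shut.
Start: joints at [-1.329, 0.527, 1.433, -0, 1.181, -0.178], TCP at [0.255, -0.571, 0.231] pointing down, gripper open.
Joint ranges: [-3.08, 3.08], [-0.75, 2.2], [0.22, 2.44], [-1.43, 4.57], [0, 2.65], [-2.85, 2.85]. Speed limits (rad/s): [2.79, 2.79, 3.14, 3.14, 3.14, 3.14].

## Interface

Orientations are given as a unit quaternion [x, y, z, w].
In Python, from station import status, snapshot, camera_params, ticket gives the robot as it stands.
- The arm moves only by the tool arm_command, never from a script. Its argument "series" is a list that holds one entry, the list of rows, each a list of 4 numbers: the shift along the tool's x, y, z in mm, then the turn about the tool's x in rad. A call has 1 to 10 rows; each row shifts and turns the commanded pose from where the row before left it, along the tool's axes as they then stand; what a row does not reach is not made up. A row lasts 1/10 s, in which the tool goes at most 50 mm and 8.59 degrees, less where a joint would pass 70% of its speed; a pose out of reach is approached as far as the arm can. A call is refused whole if a number of a shift passes 50 or a number of a turn 0.15, either way. A call with a gripper value outside its range is refused whole. "jaw" is the opening in per cent of the stroke, from 0 (shut) to 100 (fully open), set as the call begins (left out, the last holds). The fingers move at their own pace and stop on an object; "force" is the grip in N (left out, the last holds). Time passes only in rows, so rows that do not move let the fingers close. It gives the time, the measured TCP pose, the force and the opening at its end, in the units of the state.
- status.sense(): the state, without advancing time (a new reading comes with each control period).
- snapshot(name): name is "scene" or "top"; returns the picture (384x512x3 uint8, red, green, blue); there is no depth.
- camera_params(name): a dict with "fovy" (degrees; the focal length in pixels is half the picture's height over the tangent of half this angle, whatever the lens; pixels are square), "cx", "cy" (the principal point, pixels), "k1" (the pictures are not rectified: a ray, as slopes to the right and down, at radius r is drawn at 1 + k1 r^2 times it, then the intrinsics apply), "extrinsics" (4x4, takes a point from camera to world coordinates). Camera axes: x right, y down, z forward; pixel columns grow to the right and rows downward; lengths in m; the calibration is good to about 2 mm. A picture is of the moment at which its call begins. camera_params takes no time and is no camera call.
- ticket.sign_off(): hands the job in, once; it reports no verdict.
The state is a dict: "t": time; "q": joint angles; "qd": joint speeds; "tau": joint torques, N m; "tcp_pos": TCP position; "tool_rot": TCP orientation; "force": force on the tool from outside, world axes, zero at the start; "ft_torque": the same for the moment, N m; "finger_gap": opening from 0.0 (shut) to 1.0 (fully open).
Only numpy, scipy, OpenCV 4.12 (cv2) and the standard library are available. Lean on these libraries where they do the work, as an engineer would, in place of code of your own. Each camera call takes 0.05 s, during which the arm holds its last target. There are 200 camera calls.

## Task

Start the food-warming tray: press its rocker switch over to on (the half with the white dot goes down), and turn its dial clockwise with a fingertip, pressed lightly on the knurled rim so that friction carries it round, until the white pointer clicks in at the red mark; leave it there. Do not take the dial between the fingers, press only lightly, and do not push, tip or lift the wrapped potatoes or anything else that lies about.

Things in the scene. Friction and masses are not known exactly. Their poses are not given: they have to be found in the camera images.
- tray: food-warming tray, fixed: steel box 300 mm (its x) by 420 mm (its y), 58 mm high, black glass hot plate; origin at the centre of its underside, z up, front = its -x side. The front 80 mm of the top is a level grey control panel 58 mm up, with dial at (-110, -90), orange lamp, rocker at (-110, 110) mm in the tray's frame. Three wrapped potatoes (to 50 mm high) lie on the glass behind it
- dial (a joint): angle of the dial, rad, grows clockwise seen from above. Seven click positions 0.524 apart from 0 to 3.142; a sprung star wheel pulls the dial into the nearest one when let go. The red mark is the position 2.094; the dial starts one or two clicks short of it. Passing a click takes about 0.03 N m, that is 1.3 N along the rim; a fingertip pressed on the top rim with 6 to 7 N carries it round
- dial_top (a point): point on the dial's vertical axis, level with its top rim, 80 mm above the counter. A black knob 52 mm across, ribbed side 16 mm high; its top is a flat raised rim (radius 20 to 26 mm) round a hollow 4 mm deep. It sits on a spring and gives up to 3 mm straight down: 3 N to start, about 8 N at the stop. Rubbing the top rim or ribbed side with a fingertip turns it
- dial_pointer (a point): the outer end of the white pointer line, on the top rim of the dial 23 mm from its axis; it turns with the dial
- red_mark (a point): centre of the round red dot, 11 mm across, printed on the panel 37 mm from the dial's axis; white marks stand at the other six click positions. The right setting has the pointer towards this dot
- rocker (a joint): angle of the rocker switch, rad: 0 off, 0.44 on. It snaps over about half-way and stays
- rocker_on (a point): middle of the outer part of the half to press (white dot), 14.5 mm from the pivot. Black rocker, 24 mm (tray's x) by 42 mm (tray's y), pivot line along the tray's x, 61 mm above the counter, dotted half on its -y side. Off: that half slopes up at 0.44 rad and this point is 71 mm above the counter; on: it lies level at 65 mm. It takes about 3 N
- dial_cap: the turning black knob itself; its origin is on the dial's axis 64 mm above the counter (16 mm below its top rim); its y axis is the way the pointer shows
- potato0: foil-wrapped sweet potato on the tray, 150 x 56 mm, 48 mm high, bystander, origin under its centre, length along its x
- potato1: the same, 165 x 52 mm, 46 mm high, bystander, on the tray, origin under its centre, length along its x
- potato2: the same, 145 x 60 mm, 50 mm high, bystander, on the tray, origin under its centre, length along its x
- raw_potato: unwrapped sweet potato, 170 x 58 x 52 mm, bystander, on the counter at the left, origin under its centre
- foil_carton: blue and white carton of kitchen foil, 310 x 50 x 50 mm, bystander, on the counter at the right, origin under its centre
- tongs: steel tongs, 270 mm long, 12 mm high, bystander, flat on the counter in front of the tray, to the left, origin under its centre
- mug: white mug, 80 mm across, 90 mm high, bystander, on the counter at the left, origin under its centre
- salt: white salt pot with red lid, 44 mm across, 85 mm high, bystander, on the counter in front of the tray, to the right, origin under its centre

How it is judged:
At the end, for the whole second after the job is handed in: The dial rests in the click position at the red mark (2.094 rad, within 0.12 rad), and the rocker switch is over to on (more than 0.36 rad) (value of joint dial between 1.97 and 2.22 rad and value of joint rocker above 0.36 rad); the robot touches nothing.
It fails at once if the dial is taken between the fingers (horizontal distance between the grasp point and dial_top below 0.015 m and z of the grasp point in the frame of dial_cap below 0.026 m).
It fails at once if the dial is pressed hard (over 30 N) (contact force between anything else and dial_cap above 30 N).
It fails at once if a wrapped potato is pushed more than 15 mm or lifted (distance of any of potato0, potato1, potato2 from where it was at the start of the episode above 0.015 m).
It fails at once if something else on the counter is pushed more than 15 mm, tipped or lifted (distance of any of raw_potato, foil_carton, tongs, mug, salt from where it was at the start of the episode above 0.015 m or angle between any of mug, salt's own z axis and vertical above 0.4 rad).
It also fails if it takes over 42 s, if anything falls off the work surface, if the arm or the gripper's body presses on something with over 40 N, if the wrist force passes 120 N, or if a joint passes its speed limit or range.

## Working session

There is one attempt and no reset: what is moved stays moved. The work goes in short steps, Python scripts to look and compute and a tool call to move; the robot and the scene stay as the last step left them, time stands still between calls to the robot, and variables do not carry over. Pictures are saved under pics/ and viewed, about 8 in all and at most 12, crops included, and the job is handed in when it is done.

Besides the shell and the picture viewer there is one more tool, called as a command line: name --argument value ..., lists and objects as JSON in quotes. arm_command: Moves the arm, as the interface text tells. Its arguments: {"type":"object","properties":{"series":{"type":"array"},"jaw":{"type":"number"},"force":{"type":"number"}},"required":["series"]}

```bash
mkdir -p pics
cat > h.py <<'E'
import numpy as np, cv2
from station import status, snapshot, camera_params, ticket
def ray(name,u,v):
    p=camera_params(name); f=192/np.tan(np.radians(p['fovy'])/2)
    d=np.array([(u-p['cx'])/f,(v-p['cy'])/f]); s=d.copy()
    for _ in range(20): s=d/(1+p['k1']*(s@s))
    E=np.array(p['extrinsics']); return E[:3,3],E[:3,:3]@np.r_[s,1]
def plane(name,u,v,z):
    o,d=ray(name,u,v); return o+d*(z-o[2])/d[2]
def px(name,P):
    p=camera_params(name); f=192/np.tan(np.radians(p['fovy'])/2)
    E=np.array(p['extrinsics']); c=E[:3,:3].T@(np.array(P)-E[:3,3]); s=c[:2]/c[2]
    s=s*(1+p['k1']*(s@s)); return np.array([p['cx'],p['cy']])+f*s
def snap(name,fn,crop=None,sc=1):
    im=cv2.cvtColor(snapshot(name),cv2.COLOR_RGB2BGR); cv2.imwrite('pics/'+name+'_'+fn+'_raw.png',im)
    if crop: im=im[crop[1]:crop[3],crop[0]:crop[2]]
    cv2.imwrite('pics/'+name+'_'+fn+'.png',cv2.resize(im,None,fx=sc,fy=sc,interpolation=cv2.INTER_CUBIC))
E
python3 - <<'E'
from h import *
for n in ('scene','top'): snap(n,'a',None,1.5); p=camera_params(n); print(n,p)
s=status.sense(); print(s['t'],s['tcp_pos'],s['tool_rot'],s['force'])
E
```

```text
scene {'fovy': 44.23750274492995, 'cx': 256.7487693510845, 'cy': 191.00233590045642, 'k1': 0.028013749348222754, 'extrinsics': array([[-0.71790748,  0.43531576, -0.54323939,  1.31813343],
       [ 0.6959554 ,  0.46670869, -0.54573719,  0.77703396],
       [ 0.01596655, -0.7698592 , -0.63801401,  0.98655234],
       [ 0.        ,  0.        ,  0.        ,  1.        ]])}
top {'fovy': 43.64270958340384, 'cx': 250.21844756217598, 'cy': 193.1716686104827, 'k1': -0.11210061390572881, 'extrinsics': array([[-0.00483325, -0.99231212,  0.12366605,  0.38729473],
       [-0.9999118 ,  0.00632559,  0.01167776, -0.01379319],
       [-0.01237024, -0.1235987 , -0.99225518,  1.57522055],
       [ 0.        ,  0.        ,  0.        ,  1.        ]])}
0.1 [ 0.25458904 -0.57008429  0.23043005] [ 0.38533186  0.59370779 -0.38436548  0.59270026] [ 0.26052138  0.33405941 -0.79582182]
```

View pics/top_a.png

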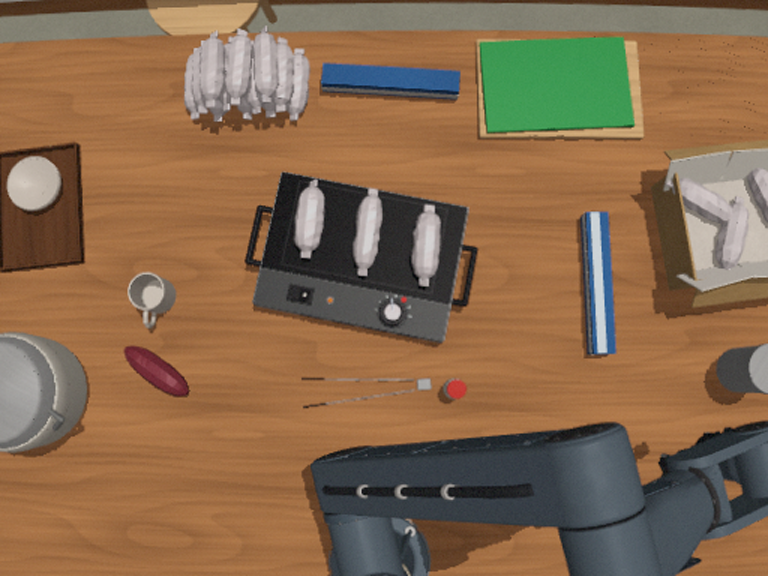

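View pics/scene_a.png

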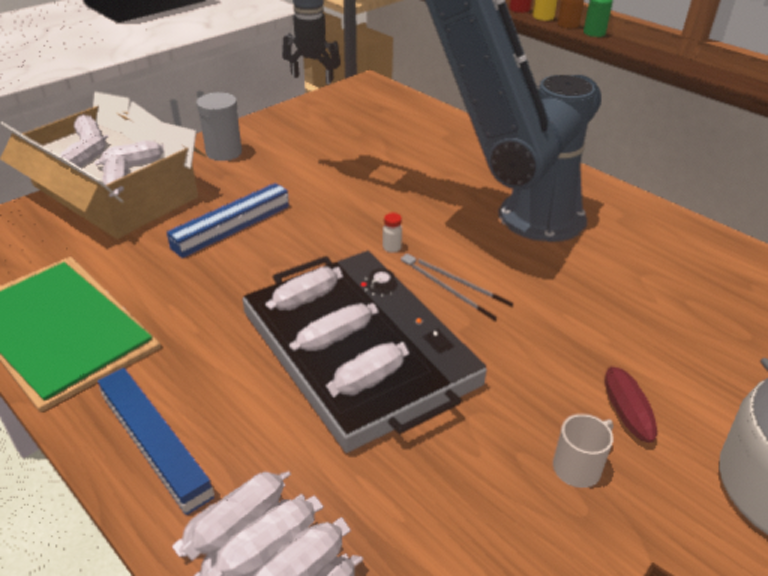

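The top view shows the rocker near (200,196), the lamp (220,200), the dial (261,208) and the red mark (269,200) in raw pixels. The potatoes lie behind the panel, and the salt pot and tongs in front of it. Next I'll magnify the panel.

Run:
```python
from h import *
t=cv2.imread('pics/top_a_raw.png'); s=cv2.imread('pics/scene_a_raw.png')
A=cv2.resize(t[180:232,165:315],(800,277),interpolation=cv2.INTER_CUBIC)
B=cv2.resize(s[165:265,215:330],(368,320),interpolation=cv2.INTER_CUBIC)
C=cv2.resize(t[190:225,240:285],(411,320),interpolation=cv2.INTER_CUBIC)
o=np.zeros((600,800,3),np.uint8); o[:277]=A; o[279:599,:368]=B; o[279:599,380:791]=C
cv2.imwrite('pics/mag.png',o)
def blob(im,name,lo,hi,box,z):
    x0,y0,x1,y1=box; h=cv2.cvtColor(im[y0:y1,x0:x1],cv2.COLOR_BGR2HSV)
    m=cv2.inRange(h,lo,hi); n,_,st,c=cv2.connectedComponentsWithStats(m)
    for i in range(1,n):
        if st[i,4]>2: u,v=c[i]+[x0,y0]; print(name,st[i,4],u.round(1),v.round(1),plane(name,u,v,z).round(4))
for im,n,b in ((t,'top',(165,180,315,232)),(s,'scene',(215,165,330,265))):
    print('red');blob(im,n,(0,150,100),(8,255,255),b,.058)
    print('lamp');blob(im,n,(8,120,100),(22,255,255),b,.06)
    print('white');blob(im,n,(0,0,150),(180,60,255),b,.072 if 0 else .08)
```

```text
red
top 10 268.8 199.5 [ 0.5557 -0.055   0.058 ]
lamp
top 2532 226.2 219.6 [0.4924 0.0805 0.06  ]
top 85 305.5 189.8 [ 0.586  -0.1723  0.06  ]
top 7 219.7 200.0 [0.5549 0.1012 0.06  ]
white
top 23 241.6 181.4 [0.6111 0.0308 0.08  ]
top 70 283.1 184.0 [ 0.602  -0.0999  0.08  ]
top 93 261.3 207.2 [ 0.5293 -0.0307  0.08  ]
red
scene 11 242.0 189.0 [ 0.5541 -0.0553  0.058 ]
lamp
scene 3559 298.5 195.7 [0.4519 0.0872 0.06  ]
scene 3 215.3 175.7 [ 0.5725 -0.1608  0.06  ]
scene 12 278.7 213.2 [0.5532 0.1009 0.06  ]
white
scene 28 272.1 171.8 [ 0.4445 -0.0336  0.08  ]
scene 108 219.1 183.6 [ 0.6058 -0.1023  0.08  ]
scene 59 253.7 184.5 [ 0.5312 -0.0271  0.08  ]
scene 502 229.4 213.2 [0.6718 0.0194 0.08  ]
scene 5 289.6 221.8 [0.573 0.161 0.08 ]
scene 880 244.2 244.4 [0.7244 0.1378 0.08  ]
```

View pics/mag.png

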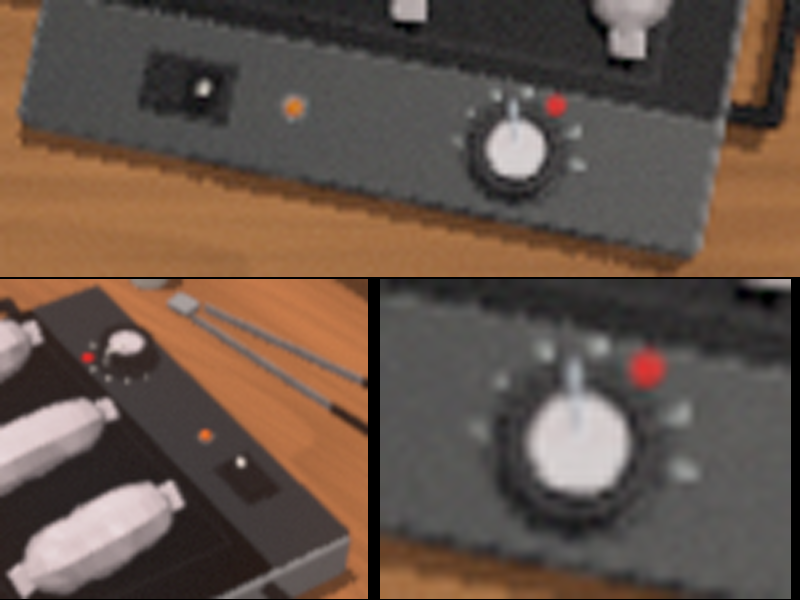

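Run:
```python
from h import *
r=plane('top',200.25,196.5,.063); d=plane('top',261.3,207.2,.077)
print('rocker',r,'dial',d, np.linalg.norm(r-d))
v=(r-d)[:2]; yaw=np.arctan2(-v[0],v[1]); print('yaw',np.degrees(yaw))
wd=plane('top',165+203/5.333,180+88/5.333,.073); print('whitedot',wd, 'scene',plane('scene',289.6,221.8,.073))
s=plane('scene',253.7,184.5,.077); print('dial scene',s)
# click marks world angle cw from +x
c=(d+s)[:2]/2
for n,(x,y) in dict(m0=(480,430),m1=(500,380),m2=(545,350),m3=(598,345),red=(648,368),m5=(680,415),m6=(685,470)).items():
    P=plane('top',240+(x-380)/9.13,190+(y-279)/9.14,.058)[:2]-d[:2]; print(n,np.degrees(np.arctan2(-P[1],P[0])).round(1),np.linalg.norm(P).round(4))
t=cv2.imread('pics/top_a_raw.png'); s_=cv2.imread('pics/scene_a_raw.png')
# rectified patches at z=.08 about c
G=np.mgrid[-.045:.045:300j,-.045:.045:300j]
out=[]
for n,im in (('top',t),('scene',s_)):
  q=d if n=='top' else s
  mx=np.zeros((300,300),np.float32); my=mx.copy()
  for i in range(300):
    for j in range(0,300):
      mx[i,j],my[i,j]=0,0
  # homography from 4 pts suffices
  W=[(.045,.045),(.045,-.045),(-.045,-.045),(-.045,.045)]
  src=np.float32([px(n,[q[0]+a,q[1]+b,.08]) for a,b in W]); dst=np.float32([(0,0),(400,0),(400,400),(0,400)])
  o=cv2.warpPerspective(im,cv2.getPerspectiveTransform(src,dst),(400,400),flags=cv2.INTER_CUBIC)
  for k in (-20,10,40): 
    a=np.radians(k); cv2.line(o,(int(200+130*np.sin(a)),int(200-130*np.cos(a))),(int(200+190*np.sin(a)),int(200-190*np.cos(a))),(0,255,0),1)
  out.append(o)
cv2.imwrite('pics/rect.png',np.hstack(out))
```

```text
rocker [0.56610121 0.16314133 0.063     ] dial [ 0.52945205 -0.03071107  0.077     ] 0.19778248837477688
yaw -10.70581091698861
whitedot [0.56486077 0.1530378  0.073     ] scene [0.56719752 0.15619514 0.073     ]
dial scene [ 0.52877182 -0.02980021  0.077     ]
m0 -82.7 0.0329
m1 -49.8 0.0335
m2 -17.1 0.0335
m3 14.4 0.0348
red 45.6 0.0364
m5 76.4 0.0381
m6 104.9 0.0399
```

View pics/rect.png

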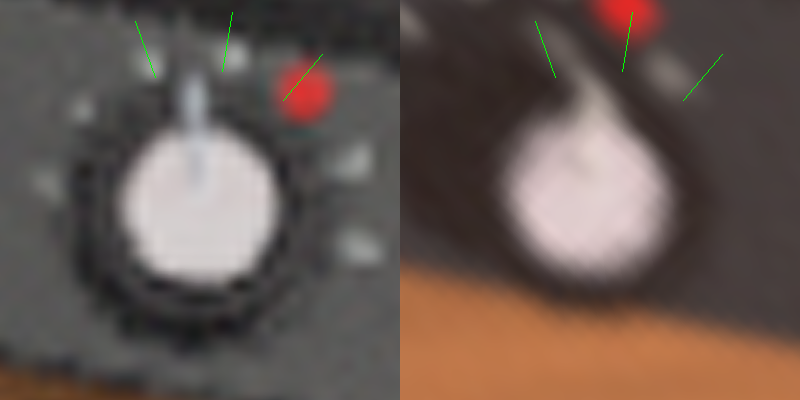

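Both top-view marks and both cameras agree: dial axis about (0.529, -0.031), tray yaw about -10.7°. The pointer seems to be near -3°, between the marks at -20° and +11°, so I'll recheck it closer in. Next I'll convert the targets to tool axes.

```bash
cat >> h.py <<'E'
from scipy.spatial.transform import Rotation as Rn
YAW=np.radians(-10.7); D=np.array([.5293,-.0310]); YT=np.array([-np.sin(YAW),np.cos(YAW)])
ON=D+.1855*YT
def to(P):
    s=status.sense(); R=Rn.from_quat(s['tool_rot']).as_matrix()
    print('t',s['t'],'tcp',np.round(s['tcp_pos'],4),'F',np.round(s['force'],2),'tool mm',np.round(1000*R.T@(np.array(P)-s['tcp_pos']),1)); return R
E
python3 - <<'E'
from h import *
R=to([*ON,.15]); print(R.round(3)); to([*D,.15]); print(ON)
E
```

```text
t 0.1 tcp [ 0.2546 -0.5701  0.2304] F [ 0.26  0.33 -0.8 ] tool mm [  81.7  576.3 -532.6]
[[-0.     0.913  0.408]
 [ 0.002  0.408 -0.913]
 [-1.     0.    -0.002]]
t 0.1 tcp [ 0.2546 -0.5701  0.2304] F [ 0.26  0.33 -0.8 ] tool mm [  81.3  470.5 -380.2]
[0.56374116 0.15127467]
```

arm_command --series '[[[0, 0, 0, 0.1214], [0, 0, 0, 0.1214], [0, 0, 0, 0.1214], [0, 0, 0, 0.1214], [0, 0, 0, 0.1214], [0, 10, -45, 0], [0, 10, -45, 0], [0, 10, -45, 0], [0, 10, -45, 0], [0, 10, -45, 0]]]' --jaw 0 --force 40

```text
t: 1.1
tcp_pos: [0.346, -0.357, 0.231]
tool_rot: [0.545, 0.451, -0.545, 0.451]
force: [1.2, 0.2, 0.6]
finger_gap: 0.002
```

arm_command --series '[[[0, 10, -45, 0], [0, 10, -45, 0], [0, 10, -45, 0], [0, 10, -45, 0], [0, 10, -45, 0], [0, 10, -45, 0], [0, 10, -45, 0], [0, 10, -45, 0], [0, 10, -45, 0], [0, 10, -45, 0]]]'

```text
t: 2.1
tcp_pos: [0.5279, 0.0666, 0.231]
tool_rot: [-0.544, -0.451, 0.545, -0.451]
force: [0.4, -1.1, 0.3]
finger_gap: -0.003
```

Run:
```python
from h import *
print(to([*ON,.1]).round(3)); print(status.sense()['q'],status.sense()['finger_gap'])
```

```text
t 2.1 tcp [0.5279 0.0666 0.231 ] F [ 0.4  -1.13  0.27] tool mm [131.   19.5 -89.9]
[[-0.001  0.983 -0.186]
 [-0.    -0.186 -0.983]
 [-1.    -0.001  0.   ]]
[-8.46473239e-02  4.03495846e-01  1.66494662e+00 -1.83294347e-04
  1.07379470e+00  1.67315564e+00] -0.0028939974521438655
```

Move over the rocker and go down to 0.09.

arm_command --series '[[[0, 10, -45, 0], [30, 9, -45, 0], [40, 0, 0, 0], [40, 0, 0, 0], [30, 0, 0, 0], [0, 0, 0, 0], [0, 0, 0, 0]]]'

```text
t: 2.8
tcp_pos: [0.5616, 0.1457, 0.0938]
tool_rot: [-0.544, -0.451, 0.545, -0.451]
force: [0.8, 0.5, 0.8]
finger_gap: -0.004
```

Run:
```python
from h import *
to([*ON,.065])
snap('scene','b'); snap('top','b')
a=cv2.imread('pics/scene_b_raw.png')[150:270,210:350]; b=cv2.imread('pics/top_b_raw.png')[170:240,165:315]
cv2.imwrite('pics/b.png',np.vstack([cv2.resize(b,(560,261),interpolation=2),cv2.resize(a,(560,338)[0:1]+(338,),interpolation=2)]))
```

```text
t 2.8 tcp [0.5616 0.1457 0.0938] F [0.78 0.49 0.77] tool mm [28.8  1.1 -5.9]
```

View pics/b.png

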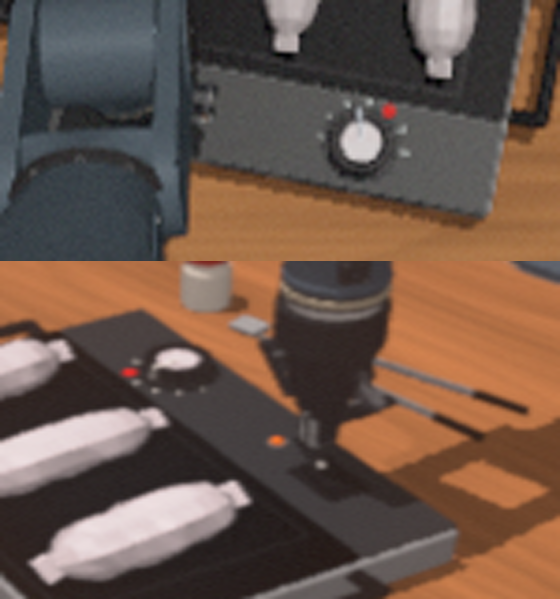

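The finger hangs just above the dotted rocker half; the arm is about 6 mm short in y. Press down.

arm_command --series '[[[10, 1, -6, 0], [6, 0, 0, 0], [4, 0, 0, 0], [4, 0, 0, 0], [4, 0, 0, 0], [2, 0, 0, 0], [0, 0, 0, 0]]]'

```text
t: 3.6
tcp_pos: [0.5638, 0.1513, 0.065]
tool_rot: [0.545, 0.451, -0.545, 0.451]
force: [-2.4, -1.8, 9.6]
finger_gap: -0.004
```

Rocker reached 65 mm with 9.6 N, so it should be over. Lift, and move to the dial's near rim.

arm_command --series '[[[-40, 0, 0, 0], [0, -4, 40, 0], [0, -4, 40, 0], [0, -4, 40, 0], [0, -4, 40, 0], [0, -4, 37, 0], [0, 0, 0, 0], [0, 0, 0, 0], [0, 0, 0, 0]]]'

```text
t: 4.5
tcp_pos: [0.5077, -0.0377, 0.1038]
tool_rot: [0.545, 0.451, -0.544, 0.451]
force: [-0.2, 0.2, -0.2]
finger_gap: -0.003
```

Run:
```python
from h import *
XT=np.array([np.cos(YAW),np.sin(YAW)])
to([*(D-.0199*XT-.0115*YT),.08])
snap('scene','c'); snap('top','c')
a=cv2.imread('pics/scene_c_raw.png')[150:250,210:330]; b=cv2.imread('pics/top_c_raw.png')[175:235,175:285]
cv2.imwrite('pics/c.png',np.vstack([cv2.resize(b,(480,262),interpolation=2),cv2.resize(a,(480,400)[0:1]+(338,),interpolation=2)]))
```

```text
t 4.5 tcp [ 0.5077 -0.0377  0.1038] F [-0.16  0.17 -0.25] tool mm [23.8  0.1  0.9]
```

View pics/c.png

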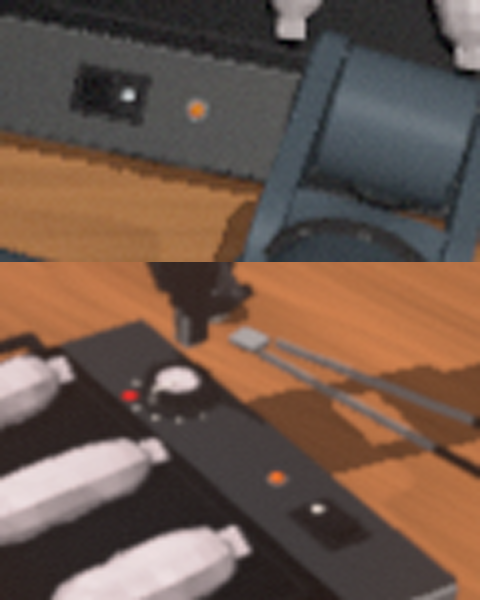

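The scene view shows the finger above the near rim, the rocker's dot shifted, and a pointer stub at about (150,389) in the composite. I'll predict pointer positions for each click and compare.

Run:
```python
from h import *
a=cv2.imread('pics/scene_c_raw.png'); o=cv2.resize(a[170:205,230:280],(800,560),interpolation=2)
b=cv2.imread('pics/top_a_raw.png'); o2=cv2.resize(b[190:225,240:290],(800,560),interpolation=2)
def pt(n,ang,r,z,x0,y0):
    a=YAW+np.pi/2*0; th=np.radians(90)-ang+np.radians(0) # cw from tray +x ; pos 3 (1.571) is tray +x
    th=YAW-(ang-np.pi/2); u=px(n,[D[0]+r*np.cos(th),D[1]+r*np.sin(th),z]); return int((u[0]-x0+.5)*16),int((u[1]-y0+.5)*16)
for n,im,x0,y0 in(('scene',o,230,170),('top',o2,240,190)):
  for k in range(7):
    cv2.circle(im,pt(n,k*.5236,.037,.058,x0,y0),5,(0,255,255),1)
    cv2.circle(im,pt(n,k*.5236,.023,.08,x0,y0),4,(0,255,0),-1 if k==4 else 1)
  for k in range(60): cv2.circle(im,pt(n,k*.105,.026,.08,x0,y0),1,(255,0,255),-1)
cv2.imwrite('pics/d.png',cv2.resize(np.hstack([o,o2]),(800,280),interpolation=3))
```

```text
(no output)
```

View pics/d.png

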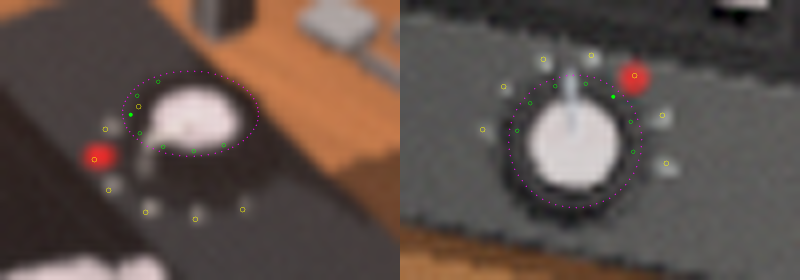

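Run:
```python
from h import *
def tri(a,b):
    o1,d1=ray('scene',*a); o2,d2=ray('top',*b)
    A=np.stack([d1,-d2],1); k=np.linalg.lstsq(A,o2-o1,rcond=None)[0]; p,q=o1+k[0]*d1,o2+k[1]*d2
    P=(p+q)/2; r=P[:2]-D; print(P.round(4),'gap',np.linalg.norm(p-q).round(4),'r',np.linalg.norm(r).round(4),'dialpos',(np.pi/2+YAW-np.arctan2(r[1],r[0])).round(3))
S=lambda x,y:(230+x/8-.5,170+y/8-.5); T=lambda x,y:(240+(x-400)/8-.5,190+y/8-.5)
print('disc');tri(S(196,118),T(574,144))
print('ptr end');tri(S(145,160),T(568,70)); tri(S(148,148),T(569,78)); 
print('red');tri(S(99,157),T(634,78))
print('ptr by plane')
for z in (.06,.064,.07,.076,.08):
  for n,u in (('scene',S(146,155)),('top',T(568,74))):
    r=plane(n,*u,z)[:2]-D; print(z,n,np.linalg.norm(r).round(4),(np.pi/2+YAW-np.arctan2(r[1],r[0])).round(3))
```

```text
disc
[ 0.5281 -0.0301  0.0775] gap 0.0012 r 0.0015 dialpos -1.13
ptr end
[ 0.5574 -0.0278  0.0745] gap 0.0017 r 0.0283 dialpos 1.271
[ 0.5543 -0.0286  0.0781] gap 0.0005 r 0.0251 dialpos 1.288
red
[ 0.5561 -0.0545  0.0592] gap 0.0009 r 0.0356 dialpos 2.104
ptr by plane
0.06 scene 0.017 2.077
0.06 top 0.0289 1.3
0.064 scene 0.018 1.804
0.064 top 0.0284 1.297
0.07 scene 0.0216 1.479
0.07 top 0.0277 1.293
0.076 scene 0.0267 1.261
0.076 top 0.0271 1.288
0.08 scene 0.0306 1.16
0.08 top 0.0266 1.285
```

Marks line up well with the model; the pointer reads about 1.29 rad in both views. I'll press lightly on the rim.

arm_command --series '[[[15, 0, 0, 0], [6, 0, 1, 0], [2, 0, 0, 0], [1, 0, 0, 0], [0, 0, 0, 0], [0, 0, 0, 0]]]'

```text
t: 5.2
tcp_pos: [0.5077, -0.0394, 0.0803]
tool_rot: [0.545, 0.451, -0.544, 0.452]
force: [-0.8, 0.6, -0.5]
finger_gap: -0.005
```

arm_command --series '[[[1, 0, 0, 0], [1, 0, 0, 0], [0, 0, 0, 0], [0, 0, 0, 0]]]'

```text
t: 5.6
tcp_pos: [0.5077, -0.0396, 0.0785]
tool_rot: [0.545, 0.451, -0.544, 0.451]
force: [-0.3, 0.1, 5.6]
finger_gap: 0.0
```

arm_command --series '[[[0.6, 0, 0, 0], [0, -1.4, -2.7, 0], [0, -1.1, -2.8, 0], [0, -0.7, -3, 0], [0, -0.4, -3, 0], [0, 0.1, -3, 0], [0, 0, 0, 0], [0, 0, 0, 0]]]'

```text
t: 6.4
tcp_pos: [0.5074, -0.0245, 0.078]
tool_rot: [0.545, 0.45, -0.544, 0.451]
force: [0.6, 1.6, 6.0]
finger_gap: -0.002
```

Run:
```python
from h import *
to([*D,.08]); snap('scene','e',(215,160,285,210),8)
```

```text
t 6.4 tcp [ 0.5074 -0.0245  0.078 ] F [0.57 1.62 6.05] tool mm [-1.9 22.8  2.3]
```

View pics/scene_e.png

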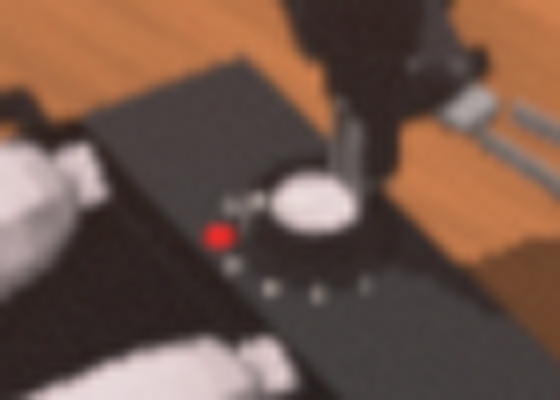

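The pointer now seems to be the pale stub at (255,203), close to mark 5 at (232,207). I'll compute its angle.

Run:
```python
from h import *
for z in (.076,.078,.08):
  for x,y in ((262,200),(255,203),(247,206)):
    r=plane('scene',215+x/8-.5,160+y/8-.5,z)[:2]-D; print(z,x,y,np.linalg.norm(r).round(4),(np.pi/2+YAW-np.arctan2(r[1],r[0])).round(3))
for a in np.arange(1.57,2.7,.26):
  th=YAW-(a-np.pi/2); print(a.round(2),[((px('scene',[D[0]+r*np.cos(th),D[1]+r*np.sin(th),.078])-[214.5,159.5])*8).round(0) for r in (.02,.026)])
```

```text
0.076 262 200 0.0186 2.173
0.076 255 203 0.0213 2.082
0.076 247 206 0.0245 2.014
0.078 262 200 0.0187 2.04
0.078 255 203 0.0216 1.967
0.078 247 206 0.0249 1.915
0.08 262 200 0.0191 1.91
0.08 255 203 0.0221 1.857
0.08 247 206 0.0256 1.821
1.57 [array([267., 215.]), array([253., 220.])]
1.83 [array([261., 207.]), array([246., 210.])]
2.09 [array([258., 199.]), array([243., 199.])]
2.35 [array([259., 190.]), array([244., 188.])]
2.61 [array([264., 182.]), array([250., 178.])]
```

The angle is about 1.95 and the force says the spring is pulling forward. I'll move 3 mm more and then lift.

arm_command --series '[[[0, 0.3, -1.5, 0], [0, 0.3, -1.5, 0], [0, 0, 0, 0], [0, 0, 0, 0]]]'

```text
t: 6.85
tcp_pos: [0.5083, -0.0218, 0.078]
tool_rot: [0.545, 0.451, -0.544, 0.451]
force: [-0.4, 1.0, 6.3]
finger_gap: 0.003
```

arm_command --series '[[[-3, 0, 0, 0], [-30, 0, 0, 0], [-40, 0, 0, 0], [-40, 0, 0, 0], [0, 0, 45, 0], [0, 0, 45, 0], [0, 0, 45, 0], [0, 0, 45, 0], [0, 0, 45, 0], [0, 0, 45, 0]]]'

```text
t: 7.85
tcp_pos: [0.4565, -0.2886, 0.1901]
tool_rot: [-0.545, -0.451, 0.545, -0.451]
force: [1.1, 0.0, 1.3]
finger_gap: 0.0
```

Run:
```python
from h import *
to([*D,.08]); snap('scene','f'); snap('top','f')
a=cv2.imread('pics/scene_f_raw.png')[165:240,225:325]; b=cv2.imread('pics/top_f_raw.png')[180:225,185:285]
cv2.imwrite('pics/f.png',np.vstack([cv2.resize(b,(600,270),interpolation=2),cv2.resize(a,(440,330),interpolation=2)[:, :600] if 0 else cv2.copyMakeBorder(cv2.resize(a,(440,330),interpolation=2),0,0,0,160,cv2.BORDER_CONSTANT)]))
```

```text
t 7.85 tcp [ 0.4565 -0.2886  0.1901] F [1.08 0.04 1.3 ] tool mm [ 110.2   23.6 -266.6]
```

View pics/f.png

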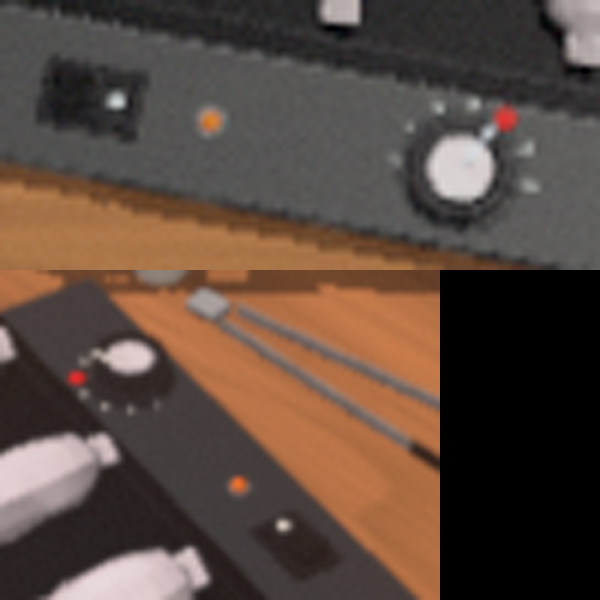

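The pointer in the top view now runs from (460,168) towards the red dot at (505,119), and the rocker dot has moved outward. One numeric check of both.

Run:
```python
from h import *
for n,c in (('top',(246,187,285,220)),('scene',(235,172,262,195))):
  for f in 'af':
    im=cv2.imread(f'pics/{n}_{f}_raw.png'); W=[(.04,.04),(.04,-.04),(-.04,-.04),(-.04,.04)]
    src=np.float32([px(n,[D[0]-.001+a,D[1]+.0006+b,.08]) for a,b in W]); dst=np.float32([(0,0),(400,0),(400,400),(0,400)])
    o=cv2.warpPerspective(im,cv2.getPerspectiveTransform(src,dst),(400,400),flags=cv2.INTER_CUBIC)
    p=cv2.warpPolar(cv2.GaussianBlur(o.min(2),(5,5),0),(200,720),(200,200),200,cv2.WARP_POLAR_LINEAR)
    prof=p[:,105:130].mean(1); prof=np.clip(prof-np.median(prof)-25,0,None)
    ang=(np.arange(720)/2)*np.pi/180 # image cw from right(-y)
    k=int(prof.argmax()); w=np.arange(k-24,k+25)%720; m=np.angle((prof[w]*np.exp(1j*ang[w])).sum())
    print(n,f,'dial',round(float((m+np.pi/2)+np.pi/2+YAW)%(2*np.pi),3),prof.max().round())
    h=(slice(215,232),slice(280,305)) if n=='scene' else (slice(190,205),slice(194,212))
    g=im[h].min(2).astype(float); q=np.argwhere(g>110); print(' dot px',(q.mean(0)[::-1]+[h[1].start,h[0].start]).round(1))
  R=D+.2*YT
  for nm,dd,z in (('off',10.5,.0715),('on',14.5,.065)): print(nm,px(n,[*(R-dd/1000*YT),z]).round(1))
print(status.sense()['t'])
```

```text
top a dial 1.34 79.0
 dot px [202.6 196.2]
top f dial 2.064 96.0
 dot px [204.  196.3]
off [202.4 196.7]
on [203.9 197.1]
scene a dial 1.294 67.0
 dot px [289.7 222. ]
scene f dial 2.137 58.0
 dot px [289.  222.5]
off [290.  221.6]
on [289.  222.4]
7.95
```

Run:
```python
from h import *
print(np.round(status.sense()['force'],1)); print(ticket.sign_off())
```

```text
[-1.1 -1.  -0.3]
the job is handed in; nothing more can be done
None
```

I switched the rocker on and turned the dial clockwise to the red mark, then handed the job in at about 8 s. I have no verdict from the system.

- **Rocker:** I pressed the dotted half down with about 10 N. The white dot then matched its predicted "on" position to within 1 pixel in both cameras.
- **Dial:** I turned it with the shut fingertips on the near rim, reading about 6 N at each check. The pointer then read 2.06 rad from the top camera and 2.14 rad from the scene camera, against the 2.094 target.
- **Clearance:** I raised the gripper and moved it well to the side before handing in. The potatoes, salt pot and tongs showed no visible shift in the last pictures. I did not measure them or check the other objects.

One check disagreed with the description. Before turning, the pointer read about 1.3 rad in both views, between two click positions rather than on one. I did not find out why, so I relied on the pointer lining up with the red dot at the end.

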